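Fit the pad spacer from the drawer into the brake caliper

ROBOT

A 6-joint arm with a two-finger parallel gripper is mounted at the origin on the work surface. World frame = base frame: x ahead of the robot, y to its left, z up, the work surface at z = 0. Lengths are in m, angles in rad, forces in N, time in s.
With the tool pointing down it reaches from about 0.35 to 0.85 m from the base axis. Payload 8.1 kg.
Tool frame: the origin (TCP) lies on the centre line of the jaws, within the pads' length; the fingertips stand robot.tips_ahead ahead of it and the grasp point (between the pads) lies 6 mm ahead of it (robot.tips_ahead is the distance from the TCP to the fingertips, in m); z points along the fingers, y is the line along which they close (so a half turn about z gives the same grasp; the last joint's range is limited). The gripper opens to 93 mm and grips with 3 to 60 N. Pads are 15 mm wide; open, the fingers measure 128 mm over their backs; the gripper's body (75 mm by 188 mm) begins 65 mm behind the grasp point.
Start: joints at [1.24, 0.13, 1.488, -0, 1.523, -0.085], TCP at [0.146, 0.582, 0.244] pointing down, gripper open.
Joint ranges: [-2.96, 2.96], [-0.89, 2.26], [0.02, 2.5], [-1.34, 4.48], [0, 2.73], [-2.66, 2.66]. Speed limits (rad/s): [2.39, 2.39, 2.79, 3.14, 3.14, 3.14].

INTERFACE

Orientations are given as a rotation vector (axis times angle).
In Python, from plant import robot gives the robot as it stands.
- The arm moves only by the tool apply_moves, never from a script. Its arguments are lists of equal length, an entry for each row: "delta_pos": the shift along the tool's x, y, z in cm, a list of three; "twist": the turn about the tool's z in rad. A call has 1 to 8 rows; each row shifts and turns the commanded pose from where the row before left it, along the tool's axes as they then stand; what a row does not reach is not made up. A row lasts 1/8 s, in which the tool goes at most 62.5 mm and 10.7 degrees, less where a joint would pass 70% of its speed; a pose out of reach is approached as far as the arm can. A call with a gripper value outside its range is refused whole. "gripper" is the finger opening in cm, from 0 to 9.3, set as the call begins (left out, the last holds). The fingers move at their own pace and stop on an object; "squeeze" is the grip in N (left out, the last holds). Time passes only in rows, so rows that do not move let the fingers close. It gives the time, the measured TCP pose, the force, the opening and the grip force at its end, in the units of the state.
- robot.read_state(): the state, without advancing time (a new reading comes with each control period).
- robot.read_camera(name): name is "side" or "top" or "wrist"; returns a dict with "frame" (400x640x3 uint8, red, green, blue), "vertical_fov" (degrees; the focal length in pixels is half the picture's height over the tangent of half this angle, whatever the lens; pixels are square), "cx", "cy" (the principal point, pixels), "R" (3x3) and "t" (3): a world point X has camera coordinates R X + t. Camera axes: x right, y down, z forward; pixel columns grow to the right and rows downward; lengths in m; the calibration is good to about 2 mm. A picture is of the moment at which its call begins. There is no depth.
- robot.close_job(): hands the job in; it is judged then, once.
The state is a dict: "t": time; "q": joint angles; "dq": joint speeds; "joint_torque": joint torques, N m; "tool_pos": TCP position; "orientation": TCP orientation; "force": force on the tool from outside, world axes, zero at the start; "wrist_torque": the same for the moment, N m; "opening": finger opening in m; "gripper_force": force on a finger pad.
Only numpy, scipy, OpenCV 4.12 (cv2) and the standard library are available. Lean on these libraries where they do the work, as an engineer would, in place of code of your own. Each camera call takes 0.05 s, during which the arm holds its last target. There are 200 camera calls.

TASK

The brake caliper on the stand must not be left with its pads unsupported: pull the drawer of the blue cabinet well open, lift the yellow pad spacer out of its rack, and push its blade into the gap between the caliper's pads until its shoulder sits on the caliper. Leave it there and then push the drawer fully shut. Leave the other tools standing in the rack and everything else on the bench where it is.

Things in the scene. Friction and masses are not known exactly. Their poses are not given: they have to be found in the camera images.
- drawer (a joint): How far the blue cabinet's one drawer is out, in m: 0 shut (its start), 0.155 fully out. Slides level towards the robot's side, friction 1.5 N, stays where left. Cabinet: fixed, 250 mm wide, 240 deep, 150 high, turned a few degrees either way, on the left or right of the bench, the caliper on the other side. Grey drawer front: 15 mm thick, top 144 mm above the bench.
- drawer_handle (a point): Middle of the drawer's steel bar handle: level round bar, diameter 11 mm, 130 mm long, centre line 35 mm out from the drawer's face and 117 mm above the bench, on two posts 55 mm either side of the middle. Moves with the drawer. Axes: x into the cabinet (the drawer opens along -x), y along the bar, z up.
- rack (a point): Middle of the top of the plywood rack in the drawer, 77 mm above the bench, 120 mm behind the handle bar; axes as the handle's, moves with the drawer. Slots at y = -62, 0, +62 mm, each 10 (x) by 46 mm (y), hold spacer, scraper and file in random order. Rack 44 mm deep (x), its middle 85 mm before the edge of the cabinet top when fully out.
- spacer: Yellow plastic pad spacer, about 70 g. Origin: middle of its shoulder, where grip and blade meet. Grip 40 (x) by 20 (y), 50 mm along +z. Blade 40 (x) by 6 (y), 50 mm along -z, last 9 mm only 34 by 4. Starts upright in a rack slot, shoulder on the rack, blade hidden, its y along the drawer's x line. Same after a half turn about z.
- gap_mouth (a point): Middle of the mouth of the gap between the pads of the red brake caliper (112 x 73 x 70 mm, fixed on a stand), 166 mm above the bench. z out of the gap: up and to the robot's side, 25 degrees off vertical; y level, from pad to pad; x along the gap. Gap 11 (y) by 46 mm (x), closed ends, 58 deep. Spacer home: its origin here, its z and y along these.
- scraper: Steel scraper with a round wooden handle (58 mm, steel shoulder 36 mm wide), standing in another slot of the rack. Origin at its shoulder, z up. Bystander.
- file: Short dark file with a red and black grip (46 mm tall above the rack), standing in another slot of the rack. Origin at its shoulder, z up. Bystander.
- spray_can: Spray can, 52 mm across, 160 mm high, on the bench behind the caliper. Origin under its centre. Bystander.
- old_pad: Worn brake pad 90 x 45 x 14 mm lying on the bench beside the caliper. Origin under its centre. Bystander.
- tape_roll: Orange roll, 90 mm across, 30 mm high, lying on the cabinet's top (150 mm above the bench). Origin under its centre. Bystander.
- jar: Glass jar, 70 mm across, 90 mm high, on the bench far left. Bystander.
- mug: Blue mug, 80 mm across, 90 mm high, on the bench far right. Bystander.
- wrench: Steel wrench lying on the bench on the right. Bystander.
Not all that is in view belongs to the job. Leave any orange look-alike of the part that bears gap_mouth alone.

How it is judged:
By the outcome, as a careful person would: the job done as asked, in the order asked, and still so for the second after the job is handed in, with the robot touching nothing.
It also fails if it takes over 67 s, if anything falls off the work surface, if the arm or the gripper's body presses on something with over 40 N, if the wrist force passes 120 N, or if a joint passes its speed limit or range.

## Working session

There is one attempt and no reset: what is moved stays moved. The work goes in short steps, Python scripts to look and compute and a tool call to move; the robot and the scene stay as the last step left them, time stands still between calls to the robot, and variables do not carry over. Pictures are saved under pics/ and viewed, at most 10 in all, crops included, and the job is handed in when it is done.

Besides the shell and the picture viewer there is one more tool, called by a JSON object that holds its "name" and its "arguments". apply_moves: Moves the arm, as the interface text tells. Its arguments: {"type":"object","properties":{"delta_pos":{"type":"array"},"twist":{"type":"array"},"gripper":{"type":"number"},"squeeze":{"type":"number"}},"required":["delta_pos","twist"]}

```bash
ls; mkdir -p pics
cat > h.py <<'E'
import numpy as np, cv2
from plant import robot
from scipy.spatial.transform import Rotation as Ro
from scipy.optimize import least_squares
import pickle
def shot(n,fn=None):
    c=robot.read_camera(n); pickle.dump(c,open(f'cam_{n}.pkl','wb'))
    if fn: cv2.imwrite(f'pics/{fn}.png',c['frame'][:,:,::-1])
    return c
def load(n): return pickle.load(open(f'cam_{n}.pkl','rb'))
def proj(c,X):
    f=200/np.tan(np.radians(c['vertical_fov'])/2)
    p=np.atleast_2d(X)@np.array(c['R']).T+np.array(c['t'])
    return p[:,:2]/p[:,2:]*f+[c['cx'],c['cy']]
def ray(c,uv):
    f=200/np.tan(np.radians(c['vertical_fov'])/2); R=np.array(c['R'])
    d=R.T@np.array([(uv[0]-c['cx'])/f,(uv[1]-c['cy'])/f,1]); return -R.T@np.array(c['t']),d
def onz(c,uv,z):
    o,d=ray(c,uv); return o+d*(z-o[2])/d[2]
def crop(c,x0,y0,x1,y1,s,fn):
    cv2.imwrite(f'pics/{fn}.png',cv2.resize(c['frame'][y0:y1,x0:x1,::-1],None,fx=s,fy=s,interpolation=cv2.INTER_CUBIC))
E
python3 - <<'E'
from h import *
for n in ['side','top','wrist']:
    c=shot(n,n+'0'); print(n,c['vertical_fov'],c['cx'],c['cy'],np.round(-np.array(c['R']).T@c['t'],3),np.round(c['R'],3).tolist())
a=[load(n)['frame'] for n in ['side','top']]
cv2.imwrite('pics/st.png',cv2.resize(np.vstack(a)[:,:,::-1],(480,600),interpolation=cv2.INTER_AREA))
print(robot.read_state(),robot.tips_ahead)
E
```

```text
pics
side 44.8182303958874 322.5542384025092 204.59783595113467 [0.174 0.649 1.58 ] [[-0.911, -0.412, -0.003], [-0.368, 0.816, -0.447], [0.187, -0.406, -0.895]]
top 48.03412599752455 320.72155259044223 200.16826587843101 [ 0.158 -0.027  1.592] [[0.083, -0.997, -0.0], [-0.976, -0.081, -0.203], [0.203, 0.017, -0.979]]
wrist 66.82094995726213 316.75496283557754 200.33773088626748 [0.079 0.598 0.383] [[0.243, 0.97, -0.003], [0.94, -0.235, 0.248], [0.24, -0.063, -0.969]]
{'t': 0.15, 'q': array([ 1.23956465e+00,  1.31018146e-01,  1.48901238e+00,  9.12408601e-06,
        1.52301368e+00, -8.53610753e-02]), 'dq': array([-0.0012084 , -0.00110353, -0.00395821,  0.00139752, -0.00030876,
        0.00092677]), 'joint_torque': array([ 6.28472862e-04, -5.60470498e+01, -4.92339420e+01,  7.68412021e-02,
        3.03815107e-02, -6.61145737e-05]), 'tool_pos': array([0.14586152, 0.58158493, 0.2428194 ]), 'orientation': array([-3.85203247e-01, -3.11757533e+00,  2.22762880e-03]), 'force': array([-0.54397637,  0.06190516,  0.20225493]), 'wrist_torque': array([-0.05226008,  0.02515053,  0.00744745]), 'gripper_force': 0.0, 'opening': 0.09314393584495795} 0.025
```

View pics/top0.png

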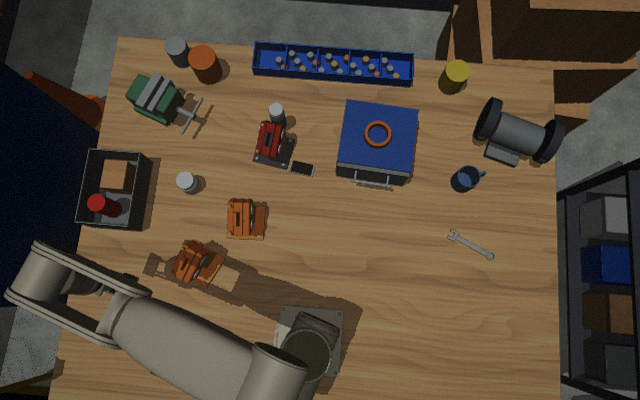

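View pics/side0.png

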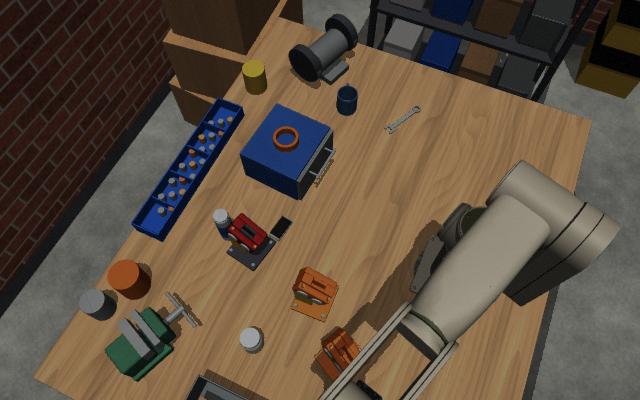

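Top: red caliper ~(270,143), cabinet ~(377,140), handle ~(374,184); orange decoys at (245,218) and (195,262). Side: caliper ~(248,235), handle ~(325,168). I'll enlarge both.

Run:
```python
from h import *
t=load('top');s=load('side')
a=cv2.resize(t['frame'][120:195,240:340],(400,300),interpolation=cv2.INTER_CUBIC)
b=cv2.resize(t['frame'][120:195,330:430],(400,300),interpolation=cv2.INTER_CUBIC)
c=cv2.resize(s['frame'][200:275,205:305],(400,300),interpolation=cv2.INTER_CUBIC)
d=cv2.resize(s['frame'][120:195,245:345],(400,300),interpolation=cv2.INTER_CUBIC)
m=np.vstack([np.hstack([a,b]),np.hstack([c,d])])
m=np.clip(m.astype(float)*1.6,0,255).astype('uint8')
cv2.imwrite('pics/m1.png',m[:,:,::-1])
```

```text
(no output)
```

View pics/m1.png

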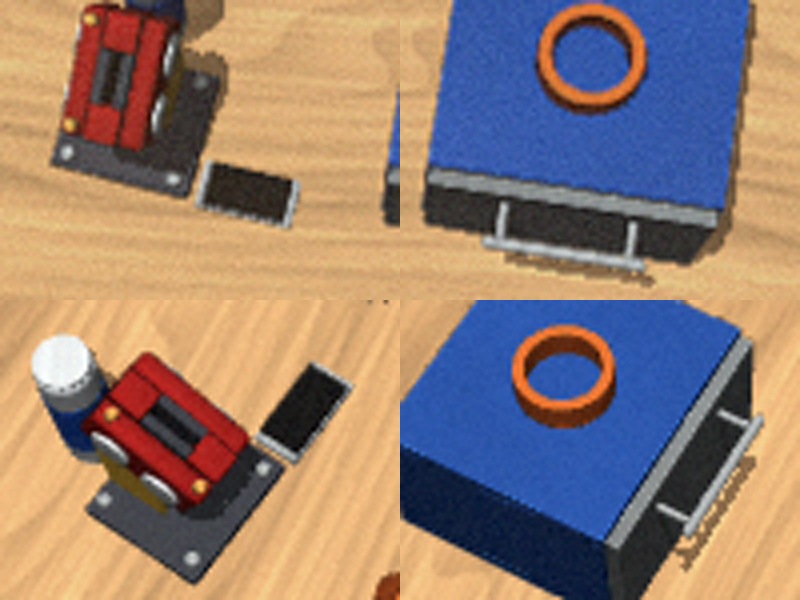

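Handle bar ends: top panel (484,241)/(644,264), side panel (761,421)/(686,530). Gap's centre: top (112,77), side (176,426), running from (118,52) to (108,104) in the top panel.

```bash
cat >> h.py <<'E'
def tri(cs,uvs):
    A=[];b=[]
    for c,uv in zip(cs,uvs):
        o,d=ray(c,uv); d=d/np.linalg.norm(d); P=np.eye(3)-np.outer(d,d); A.append(P); b.append(P@o)
    return np.linalg.solve(sum(A),sum(b))
E
python3 - <<'E'
from h import *
t=load('top');s=load('side')
f=lambda X,Y,x0,y0:np.array([x0+(X+.5)/4-.5,y0+(Y+.5)/4-.5])
H=[]
for a,b in [((84,241),(361,121)),((244,264),(286,230))]:
    u=f(*a,330,120);v=f(*b,245,120); X=tri([t,s],[u,v]);H.append(onz(t,u,.117));print('handle end',X,onz(t,u,.117),onz(s,v,.117))
    H.append(onz(s,v,.117))
u=f(112,77,240,120);v=f(176,126,205,200);print('gap',tri([t,s],[u,v]),onz(t,u,.166),onz(s,v,.166))
# gap direction in 3D: plane intersection of line images
def pl(c,a,b): 
    n=np.cross(ray(c,a)[1],ray(c,b)[1]);return n/np.linalg.norm(n)
d=np.cross(pl(t,f(118,52,240,120),f(108,104,240,120)),pl(s,f(148,102,205,200),f(205,152,205,200)));print('gapdir',d/np.linalg.norm(d))
# cabinet face top edge z=.144
for uv in [(30,178),(318,220)]:print('face',onz(t,f(*uv,330,120),.144))
for uv in [(352,38),(208,245)]:print('faceS',onz(s,f(*uv,245,120),.144))
# base plate / caliper plate edge direction
print('plate',onz(t,f(51,164,240,120),.005),onz(t,f(190,196,240,120),.005))
E
```

```text
handle end [ 0.47356847 -0.08430166  0.36323026] [ 0.54201719 -0.09603569  0.117     ] [ 0.52899913 -0.23176343  0.117     ]
handle end [ 0.62647317 -0.28073731 -0.23113586] [ 0.53320377 -0.23210545  0.117     ] [ 0.54329658 -0.10251165  0.117     ]
gap [0.6436634  0.19136659 0.17157438] [0.64720738 0.19226849 0.166     ] [0.64388941 0.18974828 0.166     ]
gapdir [-0.84511849  0.15480881 -0.51167273]
face [ 0.58554001 -0.04592353  0.144     ]
face [ 0.56912014 -0.28787877  0.144     ]
faceS [ 0.5652476  -0.29293918  0.144     ]
faceS [ 0.59068347 -0.04817309  0.144     ]
plate [0.61411001 0.26393764 0.005     ] [0.59431626 0.13355374 0.005     ]
```

```bash
cat >> h.py <<'E'
def plan(target,yawdeg=None,n=8,start=None):
    """rows to bring TCP to target with tool y at yaw (mod 180)"""
    s=robot.read_state(); R=Ro.from_rotvec(s['orientation']); p=np.array(s['tool_pos']); 
    y=R.as_matrix()[:,1]; yw=np.degrees(np.arctan2(y[1],y[0]))
    tw=0 if yawdeg is None else -np.radians((yawdeg-yw+90)%180-90)
    D=[];T=[]; target=np.array(target,float)
    for i in range(n):
        st=(target-p)/(n-i); d=np.round(R.inv().apply(st)*100,1 if np.linalg.norm(target-p)>.1 else 2); D.append(d.tolist()); p=p+R.apply(d/100)
        w=round(tw/n,3); T.append(w); R=R*Ro.from_rotvec([0,0,w])
    print('from',np.round(s['tool_pos'],4),'yaw',round(yw,1),'tilt z',np.round(Ro.from_rotvec(s['orientation']).as_matrix()[:,2],3),'F',np.round(s['force'],1),'t',s['t']); print(D);print(T); print('end',np.round(p,4))
    return D,T
E
python3 - <<'E'
from h import *
plan([.525,-.166,.22],-5,16)
E
```

```text
from [0.1459 0.5816 0.2428] yaw 75.9 tilt z [-0.    -0.001 -1.   ] F [-0.5  0.1  0.2] t 0.15
[[-3.4, -4.0, 0.1], [-3.8, -3.6, 0.2], [-4.1, -3.3, 0.1], [-4.3, -2.9, 0.2], [-4.6, -2.5, 0.1], [-4.8, -2.1, 0.2], [-5.0, -1.7, 0.1], [-5.1, -1.2, 0.2], [-5.2, -0.8, 0.1], [-5.2, -0.3, 0.2], [-5.2, 0.1, 0.1], [-5.2, 0.6, 0.2], [-5.1, 1.0, 0.1], [-5.1, 1.5, 0.2], [-4.9, 1.9, 0.1], [-4.67, 2.33, 0.17]]
[np.float64(0.088), np.float64(0.088), np.float64(0.088), np.float64(0.088), np.float64(0.088), np.float64(0.088), np.float64(0.088), np.float64(0.088), np.float64(0.088), np.float64(0.088), np.float64(0.088), np.float64(0.088), np.float64(0.088), np.float64(0.088), np.float64(0.088), np.float64(0.088)]
end [ 0.525 -0.166  0.22 ]
```

{"name": "apply_moves", "arguments": {"delta_pos": [[-3.4,-4.0,0.1],[-3.8,-3.6,0.2],[-4.1,-3.3,0.1],[-4.3,-2.9,0.2],[-4.6,-2.5,0.1],[-4.8,-2.1,0.2],[-5.0,-1.7,0.1],[-5.1,-1.2,0.2]], "twist": [0.088,0.088,0.088,0.088,0.088,0.088,0.088,0.088]}}

```text
t: 1.15
tool_pos: [0.3368, 0.2069, 0.2316]
orientation: [1.44, 2.792, 0.001]
force: [2.1, -0.4, 1.2]
opening: 0.0933
gripper_force: 0.0
```

{"name": "apply_moves", "arguments": {"delta_pos": [[-5.2,-0.8,0.1],[-5.2,-0.3,0.2],[-5.2,0.1,0.1],[-5.2,0.6,0.2],[-5.1,1.0,0.1],[-5.1,1.5,0.2],[-4.9,1.9,0.1],[-4.7,2.3,0.2]], "twist": [0.088,0.088,0.088,0.088,0.088,0.088,0.088,0.088], "gripper": 2.4}}

```text
t: 2.15
tool_pos: [0.5254, -0.1676, 0.2193]
orientation: [-2.315, -2.124, -0.0]
force: [0.1, 1.0, 0.2]
opening: 0.0248
gripper_force: 0.0
```

Run:
```python
from h import *
c=shot('wrist','w1')
plan([.537,-.166,.20],-5,4)
print(proj(c,[[.5427,-.099,.117],[.531,-.232,.117],[.588,-.047,.144],[.567,-.290,.144]]))
```

```text
from [ 0.5265 -0.1726  0.2182] yaw -5.3 tilt z [-0.    -0.003 -1.   ] F [-4.  -3.  -0.4] t 2.2
[[0.19, 0.25, 0.45], [0.19, 0.24, 0.45], [0.19, 0.25, 0.46], [0.18, 0.24, 0.45]]
[np.float64(-0.001), np.float64(-0.001), np.float64(-0.001), np.float64(-0.001)]
end [ 0.537 -0.166  0.2  ]
[[331.73764362 120.32754416]
 [329.65762468 276.72061422]
 [398.18191959  30.23805769]
 [378.8666074  351.3908262 ]]
```

View pics/w1.png

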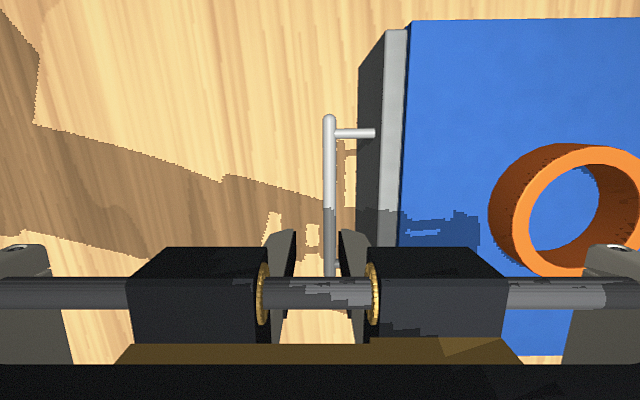

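The wrist view shows the bar at column ~330, from row 117 down into the fingers, within 2 px of prediction (yaw nearer −4°). Centre over it, then descend.

{"name": "apply_moves", "arguments": {"delta_pos": [[0.2,0.25,0.45],[0.2,0.25,0.45],[0.2,0.25,0.45],[0.2,0.25,0.45],[0,0,0],[0,0,0]], "twist": [-0.01,-0.01,0,0,0,0]}}

```text
t: 2.95
tool_pos: [0.5355, -0.1583, 0.2019]
orientation: [2.29, 2.151, 0.0]
force: [-0.1, 1.0, 1.3]
opening: 0.0237
gripper_force: 0.0
```

Run:
```python
from h import *
c=shot('wrist','w2')
plan([.5375,-.164,.127],-4.2,4)
crop(c,240,60,440,280,2.7,'w2c')
print(proj(c,[[.5405,-.096,.117],[.5335,-.23,.117]]))
```

```text
from [ 0.5355 -0.1585  0.2019] yaw -3.6 tilt z [ 0. -0. -1.] F [-0.7  0.2  0.3] t 3.0
[[-0.13, 0.06, 1.87], [-0.13, 0.06, 1.87], [-0.14, 0.06, 1.88], [-0.13, 0.05, 1.87]]
[np.float64(0.003), np.float64(0.003), np.float64(0.003), np.float64(0.003)]
end [ 0.5375 -0.164   0.127 ]
[[318.58807026 130.45385979]
 [320.02970823 295.61404847]]
```

View pics/w2c.png

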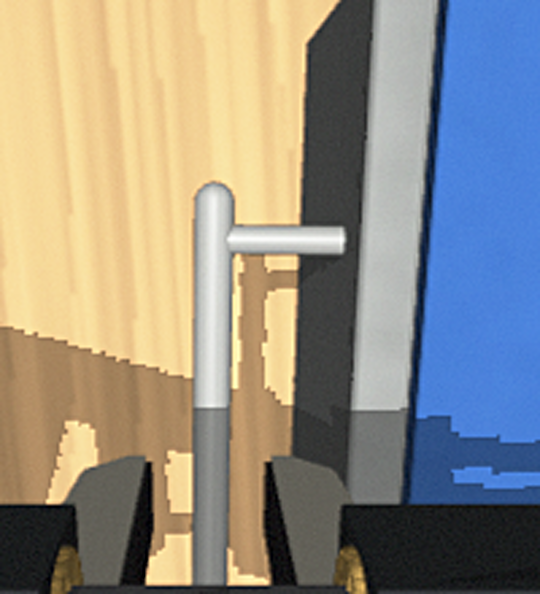

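Bar centred between the fingers (crop col 211 vs 150/270), yaw about −4°. Descend and grip.

{"name": "apply_moves", "arguments": {"delta_pos": [[-0.1,0.0,1.9],[-0.1,0.05,1.9],[-0.1,0.05,1.9],[-0.1,0.0,1.8],[0,0,0]], "twist": [0.004,0.003,0,0,0]}}

```text
t: 3.62
tool_pos: [0.5346, -0.1621, 0.124]
orientation: [-2.295, -2.139, 0.003]
force: [-0.5, -0.1, 0.2]
opening: 0.0241
gripper_force: 0.0
```

{"name": "apply_moves", "arguments": {"delta_pos": [[0,0,0],[0,0,0],[0,0,0],[0,0,0]], "twist": [0,0,0,0], "gripper": 0.5, "squeeze": 20}}

```text
t: 4.12
tool_pos: [0.5362, -0.1628, 0.1275]
orientation: [2.297, 2.142, -0.0]
force: [-5.2, -0.1, 6.0]
opening: 0.01
gripper_force: 20.0
```

{"name": "apply_moves", "arguments": {"delta_pos": [[0,-0.8,0],[0,-2,0],[0,-2.4,0],[0,-2.4,0],[0,-2.4,0],[0,-2.4,0],[0,-2,0],[0,-0.8,0]], "twist": [0,0,0,0,0,0,0,0]}}

```text
t: 5.12
tool_pos: [0.3846, -0.1517, 0.1275]
orientation: [2.296, 2.141, 0.003]
force: [2.1, 4.2, 4.1]
opening: 0.0104
gripper_force: 20.0
```

{"name": "apply_moves", "arguments": {"delta_pos": [[0,0,0],[0,0,0]], "twist": [0,0,0]}}

```text
$.twist: bad value
```

Drawer out. Open, rise, and look.

{"name": "apply_moves", "arguments": {"delta_pos": [[0,0,0],[0,0,0],[0,0,0]], "twist": [0,0,0], "gripper": 2.4}}

```text
t: 5.5
tool_pos: [0.3846, -0.152, 0.1264]
orientation: [-2.297, -2.142, 0.0]
force: [0.4, 0.2, 0.1]
opening: 0.0239
gripper_force: 0.0
```

{"name": "apply_moves", "arguments": {"delta_pos": [[0,0,-0.8],[0,0,-2],[0,0,-2.5],[0,0.0,-2.5],[0,0.0,-3],[0,0.0,-3],[0,0,-1],[0,0,0]], "twist": [0,0,0,0,0,0,0,0]}}

```text
t: 6.5
tool_pos: [0.3848, -0.1522, 0.2749]
orientation: [2.297, 2.142, 0.0]
force: [1.0, -0.6, 0.4]
opening: 0.0238
gripper_force: 0.0
```

Run:
```python
from h import *
c=shot('wrist'); t=shot('top'); s=shot('side')
f=lambda im,w,h:cv2.resize(im,(w,h),interpolation=cv2.INTER_CUBIC)
m=np.vstack([np.hstack([f(t['frame'][130:205,330:430],400,300),f(s['frame'][125:200,275:375],400,300)]),np.hstack([f(c['frame'][0:300,160:640],480,300),np.zeros((300,320,3),'uint8')])])
m=np.clip(m.astype(float)*1.4,0,255).astype('uint8')
cv2.imwrite('pics/m2.png',m[:,:,::-1]); s=robot.read_state();print(s['tool_pos'],s['orientation'])
```

```text
[ 0.38397653 -0.15170988  0.27314488] [-2.29622162e+00 -2.14078702e+00  1.20241984e-03]
```

View pics/m2.png

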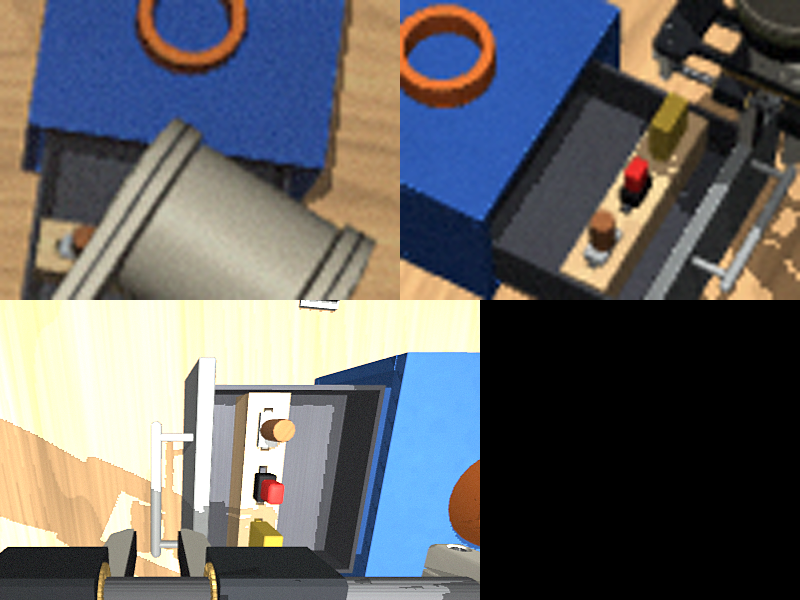

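The spacer (yellow) stands in the right-hand slot (y=−62); the red/black file is in the middle and the scraper on the left. Side panel: spacer's top centre ~(675,100).

Run:
```python
from h import *
s=load('side'); print(onz(s,[275+275.5/4-.5,125+100.5/4-.5],.127))
print(onz(s,[275+270/4-.5,125+100.5/4-.5],.127))
plan([.5004,-.2226,.235],-4,5)
```

```text
[ 0.49948833 -0.23908545  0.127     ]
[ 0.50393717 -0.2370829   0.127     ]
from [ 0.384  -0.1517  0.2731] yaw -4.0 tilt z [-0.002  0.001 -1.   ] F [-0.4  0.4 -0.6] t 6.65
[[-1.3, 2.4, 0.8], [-1.2, 2.4, 0.7], [-1.25, 2.44, 0.76], [-1.26, 2.44, 0.76], [-1.25, 2.44, 0.76]]
[np.float64(-0.0), np.float64(-0.0), np.float64(-0.0), np.float64(-0.0), np.float64(-0.0)]
end [ 0.5004 -0.2226  0.235 ]
```

{"name": "apply_moves", "arguments": {"delta_pos": [[-2.0,2.4,0.2],[-2.0,2.4,0.2],[-2.2,2.4,0.2],[-2.0,2.4,0.2],[-2.0,2.3,0],[0,0,0]], "twist": [0,0,0,0,0,0], "gripper": 5}}

```text
t: 7.4
tool_pos: [0.4961, -0.2627, 0.2643]
orientation: [-2.296, -2.139, 0.001]
force: [-0.4, 1.1, -0.3]
opening: 0.0497
gripper_force: 0.0
```

Run:
```python
from h import *
c=shot('wrist','w3'); s=robot.read_state();print(s['tool_pos'],s['orientation'])
f=lambda x,y,z:[.5004+.9976*x+.0698*y,-.2226-.0698*x+.9976*y,z]
print(proj(c,[f(x,y,.127) for x,y in [(-.01,-.02),(-.01,.02),(.01,.02),(.01,-.02)]]).round(1).tolist(),proj(c,[f(0,.042,.077),f(0,.062,.123)]).round(1).tolist())
```

```text
[ 0.4956009  -0.26197578  0.2647396 ] [-2.29594651e+00 -2.13960046e+00  1.22769664e-03]
[[308.3, 176.1], [307.9, 131.9], [330.3, 131.8], [329.9, 176.1]] [[318.9, 108.7], [319.1, 82.4]]
```

View pics/w3.png

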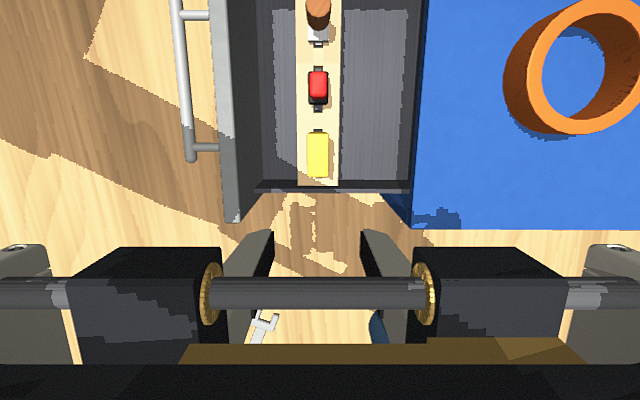

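The wrist view shows the spacer's top at cols 306–329, rows 132–178: 1 mm from prediction. Move above it.

Run:
```python
from h import *
plan([.4992,-.2236,.185],-4,4)
```

```text
from [ 0.4956 -0.262   0.2647] yaw -4.0 tilt z [-0.003  0.002 -1.   ] F [-1.   0.6  0.4] t 7.45
[[0.96, 0.03, 1.99], [0.96, 0.03, 2.0], [0.96, 0.03, 1.99], [0.96, 0.02, 2.0]]
[np.float64(-0.0), np.float64(-0.0), np.float64(-0.0), np.float64(-0.0)]
end [ 0.4992 -0.2236  0.185 ]
```

{"name": "apply_moves", "arguments": {"delta_pos": [[1.0,0.0,1.9],[1.0,0.0,2.0],[1.0,0.1,2.0],[0.9,0,2.0],[0,0,0],[0,0,0]], "twist": [0,0,0,0,0,0]}}

```text
t: 8.2
tool_pos: [0.5001, -0.2234, 0.1881]
orientation: [2.297, 2.142, 0.0]
force: [0.1, 0.4, 0.9]
opening: 0.0497
gripper_force: 0.0
```

Run:
```python
from h import *
plan([.4992,-.2236,.114],-4,4)
```

```text
from [ 0.5001 -0.2234  0.1881] yaw -4.0 tilt z [ 0.001 -0.    -1.   ] F [0.1 0.4 0.9] t 8.2
[[-0.0, -0.02, 1.85], [-0.01, -0.02, 1.85], [-0.0, -0.03, 1.86], [-0.01, -0.02, 1.85]]
[np.float64(0.0), np.float64(0.0), np.float64(0.0), np.float64(0.0)]
end [ 0.4992 -0.2236  0.114 ]
```

{"name": "apply_moves", "arguments": {"delta_pos": [[0,-0.1,1.8],[0,0,1.9],[0,0,1.9],[0,0,1.8],[0,0,0],[0,0,0]], "twist": [0,0,0,0,0,0]}}

```text
t: 8.95
tool_pos: [0.4991, -0.2233, 0.1139]
orientation: [2.298, 2.142, 0.0]
force: [-0.4, -0.6, 0.1]
opening: 0.05
gripper_force: 0.0
```

{"name": "apply_moves", "arguments": {"delta_pos": [[0,0,0],[0,0,0],[0,0,0],[0,0,0],[0,0,0]], "twist": [0,0,0,0,0], "gripper": 1, "squeeze": 10}}

```text
t: 9.57
tool_pos: [0.499, -0.2233, 0.1139]
orientation: [2.297, 2.142, 0.0]
force: [-1.4, 0.9, 2.8]
opening: 0.02
gripper_force: 10.0
```

{"name": "apply_moves", "arguments": {"delta_pos": [[0,0,-0.5],[0,0,-1],[0,0,-2],[0,0,-3],[0,0,-3],[0,0,-4],[0,0,-4],[0,0,-2.5]], "twist": [0,0,0,0,0,0,0,0]}}

```text
t: 10.58
tool_pos: [0.4994, -0.2235, 0.3181]
orientation: [2.295, 2.139, 0.002]
force: [0.0, 0.6, -0.6]
opening: 0.0198
gripper_force: 10.0
```

Run:
```python
from h import *
print(robot.read_state()['q'])
plan([.69,.185,.315],80.5,12)
```

```text
[-5.14507446e-01 -3.65723610e-02  1.52603193e+00 -2.44126037e-06
  1.64757510e+00 -4.44479448e-01]
from [ 0.4994 -0.2235  0.3181] yaw -4.0 tilt z [ 0.004 -0.002 -1.   ] F [ 0.   0.6 -0.6] t 10.575
[[3.5, 1.3, 0.0], [3.3, 1.8, 0.0], [3.1, 2.2, 0.0], [2.8, 2.5, 0.0], [2.5, 2.8, 0.0], [2.1, 3.1, 0.0], [1.7, 3.4, 0.0], [1.2, 3.5, 0.1], [0.8, 3.7, 0.0], [0.4, 3.7, 0.1], [-0.12, 3.76, 0.05], [-0.59, 3.72, 0.04]]
[np.float64(-0.123), np.float64(-0.123), np.float64(-0.123), np.float64(-0.123), np.float64(-0.123), np.float64(-0.123), np.float64(-0.123), np.float64(-0.123), np.float64(-0.123), np.float64(-0.123), np.float64(-0.123), np.float64(-0.123)]
end [0.69  0.185 0.315]
```

{"name": "apply_moves", "arguments": {"delta_pos": [[3.5,1.3,0.0],[3.3,1.8,0.0],[3.1,2.2,0.0],[2.8,2.5,0.0],[2.5,2.8,0.0],[2.1,3.1,0.0],[1.7,3.4,0.0],[1.2,3.5,0.1]], "twist": [-0.123,-0.123,-0.123,-0.123,-0.123,-0.123,-0.123,-0.123]}}

```text
t: 11.58
tool_pos: [0.626, 0.0505, 0.3146]
orientation: [1.007, 2.974, 0.001]
force: [0.2, -0.0, -1.1]
opening: 0.0199
gripper_force: 10.0
```

{"name": "apply_moves", "arguments": {"delta_pos": [[0.8,3.7,0.0],[0.4,3.7,0.1],[-0.1,3.8,0],[-0.6,3.7,0],[0,0,0],[0,0,0]], "twist": [-0.123,-0.123,-0.123,-0.123,0,0]}}

```text
t: 12.32
tool_pos: [0.6895, 0.1853, 0.3126]
orientation: [0.26, 3.13, -0.0]
force: [-1.1, -0.4, -0.0]
opening: 0.02
gripper_force: 10.0
```

Run:
```python
from h import *
c=shot('wrist'); t=shot('top');s=shot('side')
plan([.69,.185,.315],80.5,2)
f=lambda im,w,h:cv2.resize(im,(w,h),interpolation=cv2.INTER_CUBIC)
m=np.vstack([f(c['frame'][0:300],640,300),np.hstack([f(t['frame'][105:180,230:310],320,300),f(s['frame'][195:270,205:285],320,300)])])
cv2.imwrite('pics/m3.png',m[:,:,::-1])
print(proj(c,[[.6455,.191,.166]]))
```

```text
from [0.6895 0.1845 0.3126] yaw 80.5 tilt z [ 0.001 -0.    -1.   ] F [ 0.2 -0.4 -0.6] t 12.475
[[-0.02, 0.03, -0.12], [-0.03, 0.02, -0.12]]
[np.float64(-0.0), np.float64(-0.0)]
end [0.69   0.1849 0.315 ]
[[315.49253044 149.37547677]]
```

View pics/m3.png

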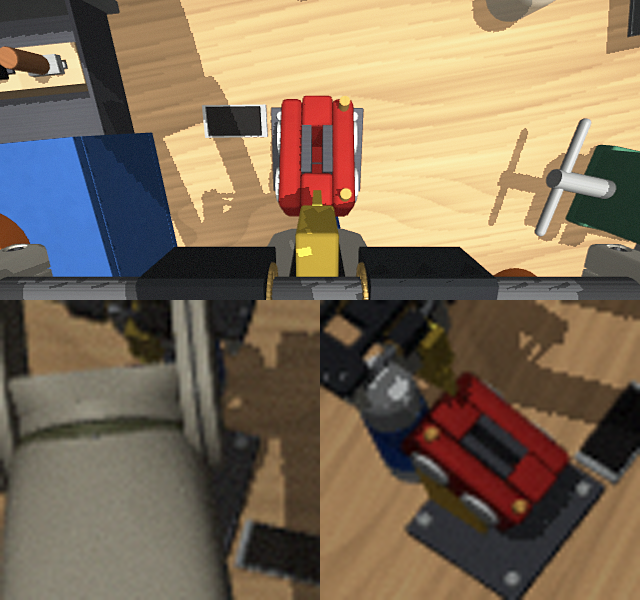

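The wrist view shows the gap at about cols 301–333, rows 124–173, with the blade's tip at ~(318,195). Enlarge.

Run:
```python
from h import *
c=load('wrist'); crop(c,260,85,380,285,3,'w4c'); 
m=cv2.imread('pics/w4c.png'); cv2.imwrite('pics/w4c.png',cv2.resize(c['frame'][85:225,260:380,::-1],None,fx=4.2,fy=4.2,interpolation=cv2.INTER_CUBIC))
```

```text
(no output)
```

View pics/w4c.png

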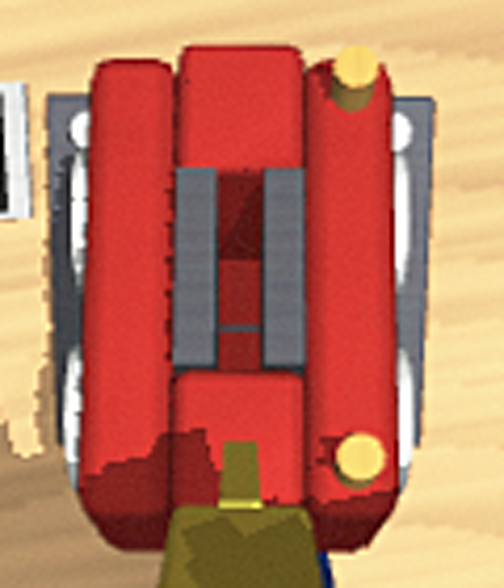

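Gap corners in the crop: (217,170), (263,170), (262.5,367), (217,367); the blade tip's centre at column ~241, aligned with the gap. Fit the pose.

```bash
cat >> h.py <<'E'
def gapR(psi,tilt=np.radians(25)):
    # x along gap (away from robot & up), y level left, z out
    return Ro.from_euler('z',psi)*Ro.from_euler('y',-tilt)
E
python3 - <<'E'
from h import *
c=load('wrist')
uv=np.array([[217,170],[263,170],[262.5,367],[217,367]])/4.2+[260,85]
L=np.array([[-.023,.0055,0],[-.023,-.0055,0],[.023,-.0055,0],[.023,.0055,0]])
for fz in (False,True):
    def r(p):
        X=gapR(p[2]).apply(L)+[p[0],p[1],p[3] if fz else .166]; return (proj(c,X)-uv).ravel()
    o=least_squares(r,[.6455,.191,-.16]+([.166] if fz else []),x_scale='jac');print(o.x,np.degrees(o.x[2]),np.round(o.fun,1))
# which sign orientation sanity
print(gapR(-.16).as_matrix().round(2))
# blade tip position
st=robot.read_state(); p=st['tool_pos']; print(p, 'tip proj',proj(c,[[p[0],p[1],p[2]-.006-.08+.0]]), )
E
```

```text
[ 0.6450719   0.19260907 -0.16669186] -9.550740281044169 [ 11.3   0.1 -11.3   0.1 -11.4  -0.   11.4   0. ]
[ 0.64807604  0.19209617 -0.16672233  0.12970982] -9.552486127642146 [ 10.6   2.7 -10.6   2.7 -10.7  -2.7  10.7  -2.6]
[[ 0.89  0.16 -0.42]
 [-0.14  0.99  0.07]
 [ 0.42  0.    0.91]]
[0.68946697 0.18453523 0.31255924] tip proj [[316.24935105 213.67163785]]
```

Gap mouth fits at (0.645, 0.1922, 0.166), yaw −9.55°, and the tool is aligned in yaw and laterally. As the tool can't tilt, I'll enter vertically ~12 mm, then let the spacer pivot in a light grip while following the 25° axis.

```bash
cat > wp.py <<'E'
from h import *
M=np.array([.645,.1922,.166]); G=gapR(np.radians(-9.55))
def tcp(phi,d,a,L=80.9):
    p=np.radians(phi); return M+G.apply(np.array([-a+L*np.sin(p),0,-d+L*np.cos(p)])/1000)+[0,0,.006]
def step(a,b): # delta in tool axes given yaw 80.5
    y=np.array([np.cos(np.radians(80.5)),np.sin(np.radians(80.5)),0]);x=np.array([-y[1],y[0],0]);dd=(b-a)*100
    return [round(float(dd@x),2),round(float(dd@y),2),round(float(-dd[2]),2)]
E
python3 - <<'E'
from wp import *
c=load('wrist');st=robot.read_state()
p=np.array(st['tool_pos']);print(p,'tip robotside corner proj',proj(c,[p+[-.017*.986,.017*.165,-.0869]]),'seen 317.3,190.5')
B=tcp(25,12,6.5); A=B+[0,0,.035]
W=[p,A,B,tcp(20,16,6),tcp(15,21,5.5),tcp(10,28,5),tcp(5,35,3.5),tcp(0,42,2),tcp(-3,46,1),tcp(-3,50,0)]
for a,b in zip(W,W[1:]): print(b.round(4),step(a,b))
E
```

```text
[0.68946697 0.18453523 0.31255924] tip robotside corner proj [[316.24595154 192.1331354 ]] seen 317.3,190.5
[0.6442 0.1923 0.2743] [4.59, 0.02, 3.83]
[0.6442 0.1923 0.2393] [0.0, 0.0, 3.5]
[0.6394 0.1932 0.2356] [0.49, 0.0, 0.37]
[0.635  0.1939 0.2303] [0.44, 0.0, 0.52]
[0.6316 0.1945 0.2227] [0.35, 0.0, 0.77]
[0.6292 0.1949 0.2148] [0.24, 0.0, 0.78]
[0.627  0.1952 0.2064] [0.22, 0.0, 0.84]
[0.6258 0.1954 0.2013] [0.12, 0.0, 0.51]
[0.6284 0.195  0.1981] [-0.26, -0.0, 0.32]
```

{"name": "apply_moves", "arguments": {"delta_pos": [[1.5,0,0],[1.5,0,0],[1.5,0,0.8],[0,0,1.5],[0,0,1.5],[0,0,0],[0,0,0]], "twist": [0,0,0,0,0,0,0], "squeeze": 7}}

```text
t: 13.35
tool_pos: [0.6454, 0.1927, 0.2734]
orientation: [-0.259, -3.13, 0.0]
force: [0.2, -0.2, -0.2]
opening: 0.02
gripper_force: 7.0
```

Run:
```python
from wp import *
p=np.array(robot.read_state()['tool_pos']);print(p,step(p,tcp(25,12,6.5)))
```

```text
[0.64536241 0.19271101 0.27339574] [0.11, -0.06, 3.41]
```

{"name": "apply_moves", "arguments": {"delta_pos": [[0,0,1],[0,-0.05,0.8],[0,0,0.6],[0,0,0.5],[0,0,0.5],[0,0,0],[0,0,0]], "twist": [0,0,0,0,0,0,0]}}

```text
t: 14.22
tool_pos: [0.6451, 0.1925, 0.2399]
orientation: [0.259, 3.131, 0.0]
force: [-0.1, 0.1, -0.5]
opening: 0.02
gripper_force: 7.0
```

No contact at 12 mm depth, so the blade is in. Begin pivoting.

{"name": "apply_moves", "arguments": {"delta_pos": [[0.25,0,0.2],[0.25,0,0.2],[0.25,0,0.25],[0.2,0,0.25],[0,0,0],[0,0,0]], "twist": [0,0,0,0,0,0]}}

```text
t: 14.98
tool_pos: [0.6355, 0.194, 0.2304]
orientation: [-0.259, -3.13, 0.0]
force: [1.0, -0.2, -0.2]
opening: 0.0204
gripper_force: 7.0
```

{"name": "apply_moves", "arguments": {"delta_pos": [[0.2,0,0.35],[0.2,0,0.4],[0.15,0,0.4],[0.1,0,0.4],[0,0,0],[0,0,0]], "twist": [0,0,0,0,0,0]}}

```text
t: 15.72
tool_pos: [0.6288, 0.1951, 0.2146]
orientation: [-0.258, -3.13, 0.0]
force: [0.1, -0.5, 0.5]
opening: 0.0201
gripper_force: 7.0
```

Run:
```python
from wp import *
s=robot.read_state();p=np.array(s['tool_pos']);print(p,s['force'],step(p,tcp(0,42,2)),step(p,tcp(-3,48,0)))
```

```text
[0.62877455 0.19507034 0.21460497] [ 0.07623047 -0.51254893  0.50060824] [0.18, -0.01, 0.82] [0.12, -0.01, 1.47]
```

{"name": "apply_moves", "arguments": {"delta_pos": [[0.15,0,0.25],[0.15,0,0.3],[0.1,0,0.3],[-0.05,0,0.25],[-0.05,0,0.2],[0,0,0],[0,0,0]], "twist": [0,0,0,0,0,0,0]}}

```text
t: 16.6
tool_pos: [0.6262, 0.1955, 0.2018]
orientation: [-0.259, -3.13, 0.0]
force: [2.0, 0.4, -1.5]
opening: 0.0199
gripper_force: 7.0
```

Run:
```python
from wp import *
s=robot.read_state();p=np.array(s['tool_pos']);print(p,s['force'],step(p,tcp(0,48,0)),step(p,tcp(0,51,0)))
```

```text
[0.62615036 0.19552402 0.20182518] [ 1.96640054  0.37327398 -1.50971979] [-0.52, -0.02, 0.0] [-0.65, -0.02, 0.27]
```

{"name": "apply_moves", "arguments": {"delta_pos": [[-0.15,0,0.05],[-0.15,0,0.1],[-0.15,0,0.1],[-0.1,0,0.1],[0,0,0],[0,0,0]], "twist": [0,0,0,0,0,0]}}

```text
t: 17.35
tool_pos: [0.631, 0.1948, 0.199]
orientation: [-0.258, -3.129, 0.0]
force: [-5.8, -0.5, 5.0]
opening: 0.0202
gripper_force: 7.0
```

Run:
```python
from wp import *
s=robot.read_state();p=np.array(s['tool_pos']);print(p,s['force'],s['wrist_torque'],step(p,tcp(0,50,0)))
```

```text
[0.63102161 0.19481784 0.19898189] [-5.82882702 -0.45040522  5.04973599] [-0.10211891  0.95163941 -0.06379586] [-0.12, -0.03, -0.1]
```

{"name": "apply_moves", "arguments": {"delta_pos": [[0,0,0],[0,0,0],[0,0,0]], "twist": [0,0,0], "gripper": 3.2}}

```text
t: 17.73
tool_pos: [0.6318, 0.1946, 0.1985]
orientation: [0.259, 3.131, 0.0]
force: [-0.0, -1.0, -0.3]
opening: 0.0319
gripper_force: 0.0
```

{"name": "apply_moves", "arguments": {"delta_pos": [[0,0,-1],[0,0,-2],[0,0,-2],[0,0,-1.0],[-1.2,0,0],[0,0,0]], "twist": [0,0,0,0,0,0]}}

```text
t: 18.48
tool_pos: [0.6441, 0.1922, 0.2577]
orientation: [-0.259, -3.13, 0.001]
force: [-0.2, -0.2, -0.3]
opening: 0.032
gripper_force: 0.0
```

Run:
```python
from wp import *
c=shot('wrist','w5')
s=robot.read_state();p=np.array(s['tool_pos']);print(p,s['force'],s['opening'])
f=G.apply(np.array([.02,0,.05]))+M+[0,0,.025];print('tip on far edge: TCP',f,step(p,f))
# expected home outline of grip top & yellow mask in image
top=G.apply(np.array([[x,y,.05] for x,y in [(-.02,.01),(.02,.01),(.02,-.01),(-.02,-.01)]]))+M
print(proj(c,top).round(1).tolist())
h=cv2.cvtColor(c['frame'],cv2.COLOR_RGB2HSV); m=cv2.inRange(h,(22,120,40),(35,255,255)); ys,xs=np.nonzero(m[:260,200:440]); print(xs.min()+200,xs.max()+200,ys.min(),ys.max(),len(xs))
```

```text
[0.64356424 0.19236035 0.25726878] [-0.73165258  0.39079219 -0.19353945] 0.03200428193996438
tip on far edge: TCP [0.64203689 0.19269851 0.24476775] [0.16, 0.01, 1.25]
[[333.0, 171.0], [333.5, 232.9], [301.4, 232.8], [302.1, 170.9]]
302 355 150 238 2043
```

{"name": "apply_moves", "arguments": {"delta_pos": [[0.4,0,0],[0.2,0,0],[0,0,0],[0,0,0.6],[0,0,0.3],[0,0,0.2],[0,0,0]], "twist": [0,0,0,0,0,0,0], "gripper": 0}}

```text
t: 19.4
tool_pos: [0.6375, 0.1936, 0.2473]
orientation: [-0.259, -3.13, 0.0]
force: [-0.2, 0.0, -0.2]
opening: 0.0005
gripper_force: 0.0
```

{"name": "apply_moves", "arguments": {"delta_pos": [[0,0,0.15],[0,0,0.15],[0,0,0],[0,0,0]], "twist": [0,0,0,0]}}

```text
t: 19.9
tool_pos: [0.6376, 0.1937, 0.2447]
orientation: [0.259, 3.131, 0.0]
force: [-0.3, 0.5, 0.0]
opening: 0.0002
gripper_force: 0.0
```

{"name": "apply_moves", "arguments": {"delta_pos": [[0,0,0.15],[0,0,0.1],[0,0,0],[0,0,0]], "twist": [0,0,0,0]}}

```text
t: 20.4
tool_pos: [0.638, 0.1938, 0.2439]
orientation: [0.258, 3.129, 0.001]
force: [-2.2, -1.8, 8.0]
opening: 0.0003
gripper_force: 3.6
```

{"name": "apply_moves", "arguments": {"delta_pos": [[0,0,0.1],[0,0,0.05],[0,0,0],[0,0,0]], "twist": [0,0,0,0]}}

```text
t: 20.9
tool_pos: [0.6383, 0.1939, 0.2437]
orientation: [0.258, 3.128, 0.002]
force: [-4.3, -0.7, 12.5]
opening: 0.0006
gripper_force: 6.3
```

{"name": "apply_moves", "arguments": {"delta_pos": [[0,0,-1],[0,0,-2.5],[-2,0,-3],[-3,0,-1.0],[0,0,0],[0,0,0]], "twist": [0,0,0,0,0,0]}}

```text
t: 21.65
tool_pos: [0.6864, 0.1856, 0.3147]
orientation: [-0.258, -3.129, 0.0]
force: [-0.6, 1.1, -0.1]
opening: 0.0005
gripper_force: 0.0
```

Run:
```python
from wp import *
c=shot('wrist');s=shot('side')
box=lambda z:G.apply(np.array([[x,y,z] for x,y in [(-.02,.01),(.02,.01),(.02,-.01),(-.02,-.01)]]))+M
def draw(c,x0,y0,w,h,k,bright=1):
    im=cv2.resize(np.clip(c['frame'][y0:y0+h,x0:x0+w].astype(float)*bright,0,255).astype('uint8'),None,fx=k,fy=k,interpolation=cv2.INTER_CUBIC)
    o=im.copy()
    for z in (0,.05):
        q=((proj(c,box(z))-[x0,y0]+.5)*k).round().astype(int); cv2.polylines(o,[q],True,(0,255,255),1)
    return np.hstack([im,o])
a=draw(c,255,80,130,100,3);b=draw(s,205,195,97,75,4,1.5)
b=cv2.resize(b,(a.shape[1],300)); cv2.imwrite('pics/m4.png',np.vstack([a,b])[:,:,::-1]); print(a.shape,robot.read_state()['tool_pos'])
```

```text
(300, 780, 3) [0.68608973 0.18573063 0.31495643]
```

View pics/m4.png

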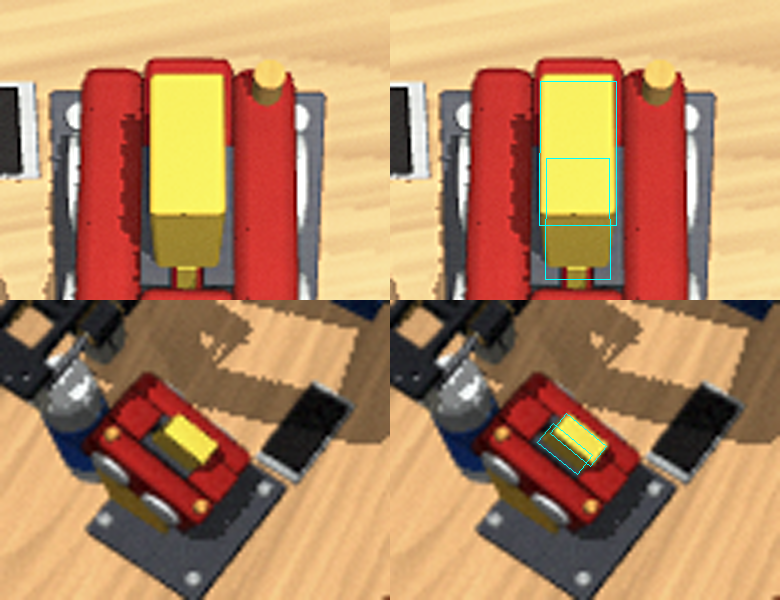

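The spacer stands in the gap, shoulder at the mouth, tilted like the outline but ~3 mm toward the robot end (the slack). Check the seating numerically with a fit.

Run:
```python
from wp import *
c=load('wrist'); F=c['frame'].astype(int)
for col in (306,313,317,324,329): print(col,[tuple(F[r,col]) if 0 else f"{r}:{F[r,col,0]},{F[r,col,1]},{F[r,col,2]}" for r in list(range(101,108))+list(range(148,182))])
for r in (120,145,160,166,170,173): print(r,[f"{x}:{F[r,x,0]},{F[r,x,1]},{F[r,x,2]}" for x in list(range(302,316))+list(range(319,333))])
```

```text
306 ['101:209,50,45', '102:210,52,51', '103:206,43,44', '104:209,86,52', '105:227,202,70', '106:252,237,87', '107:251,235,88', '148:255,238,91', '149:255,242,92', '150:255,241,90', '151:164,137,46', '152:134,112,37', '153:139,117,41', '154:135,113,38', '155:128,107,35', '156:129,107,37', '157:123,103,37', '158:122,102,37', '159:123,104,38', '160:118,99,42', '161:114,95,34', '162:114,93,46', '163:102,90,38', '164:89,79,46', '165:81,73,42', '166:72,68,53', '167:97,94,86', '168:99,101,116', '169:99,102,110', '170:104,103,112', '171:103,104,113', '172:109,110,115', '173:112,113,118', '174:103,107,112', '175:43,44,47', '176:109,35,32', '177:180,43,38', '178:199,51,43', '179:217,57,50', '180:211,53,47', '181:210,51,45']
313 ['101:213,55,50', '102:207,49,46', '103:205,46,46', '104:207,109,55', '105:248,242,88', '106:251,247,98', '107:249,241,96', '148:249,244,99', '149:251,244,100', '150:254,246,96', '151:214,177,62', '152:138,116,45', '153:157,136,52', '154:156,131,46', '155:158,133,47', '156:153,131,46', '157:154,131,45', '158:157,132,49', '159:159,135,48', '160:156,134,52', '161:155,133,
[... 4918 characters left out ...]
323:84,93,107', '324:104,107,120', '325:100,102,112', '326:104,106,114', '327:101,103,110', '328:102,103,110', '329:103,103,110', '330:105,107,112', '331:104,109,115', '332:97,96,105']
173 ['302:100,103,109', '303:105,109,113', '304:107,109,112', '305:105,108,113', '306:112,113,118', '307:106,109,112', '308:107,109,112', '309:107,109,115', '310:111,114,119', '311:61,73,78', '312:96,31,34', '313:129,18,28', '314:154,125,44', '315:156,138,49', '319:126,113,38', '320:125,65,31', '321:145,36,32', '322:61,19,19', '323:94,106,108', '324:110,113,117', '325:109,108,113', '326:106,107,112', '327:109,109,113', '328:109,110,114', '329:108,107,111', '330:108,109,113', '331:109,113,118', '332:96,99,101']
```

The shoulder's edge meets the pad tops directly (no shadow gap, rows 168/169) and the press met a hard stop at home height: seated. Now the drawer: push the bar with closed fingers.

Run:
```python
from wp import *
plan([.350,-.150,.29],86,10)
```

```text
from [0.6861 0.1857 0.315 ] yaw 80.6 tilt z [-0.001 -0.    -1.   ] F [-1.   0.3 -0.1] t 21.75
[[2.8, -3.9, 0.3], [2.8, -3.8, 0.2], [2.8, -3.8, 0.3], [2.9, -3.8, 0.2], [2.9, -3.8, 0.3], [2.9, -3.7, 0.2], [3.0, -3.7, 0.3], [3.0, -3.7, 0.2], [3.03, -3.64, 0.27], [3.06, -3.62, 0.28]]
[np.float64(-0.009), np.float64(-0.009), np.float64(-0.009), np.float64(-0.009), np.float64(-0.009), np.float64(-0.009), np.float64(-0.009), np.float64(-0.009), np.float64(-0.009), np.float64(-0.009)]
end [ 0.35 -0.15  0.29]
```

{"name": "apply_moves", "arguments": {"delta_pos": [[2.8,-3.9,0.3],[2.8,-3.8,0.2],[2.8,-3.8,0.3],[2.9,-3.8,0.2],[2.9,-3.8,0.3],[2.9,-3.7,0.2],[3.0,-3.7,0.3],[3.0,-3.7,0.2]], "twist": [-0.01,-0.01,-0.01,-0.01,-0.01,-0.01,-0.01,-0.01]}}

```text
t: 22.75
tool_pos: [0.417, -0.0845, 0.2952]
orientation: [0.131, 3.139, -0.0]
force: [-0.4, -0.6, 0.6]
opening: 0.0007
gripper_force: 0.0
```

{"name": "apply_moves", "arguments": {"delta_pos": [[3.0,-3.6,0.3],[3.1,-3.6,0.3],[0,0,0],[0,0,0]], "twist": [-0.01,0,0,0]}}

```text
t: 23.25
tool_pos: [0.3522, -0.1506, 0.2896]
orientation: [0.118, 3.139, 0.0]
force: [-0.1, -0.5, 0.1]
opening: 0.0002
gripper_force: 0.0
```

Run:
```python
from wp import *
plan([.350,-.150,.123],86,6)
```

```text
from [ 0.3522 -0.1506  0.2896] yaw 85.7 tilt z [ 0.001  0.    -1.   ] F [-0.1 -0.5  0.1] t 23.25
[[0.0, 0.0, 2.8], [0.0, 0.0, 2.8], [0.1, 0.0, 2.8], [0.04, 0.01, 2.75], [0.05, 0.02, 2.75], [0.04, 0.01, 2.76]]
[np.float64(-0.001), np.float64(-0.001), np.float64(-0.001), np.float64(-0.001), np.float64(-0.001), np.float64(-0.001)]
end [ 0.35  -0.15   0.123]
```

{"name": "apply_moves", "arguments": {"delta_pos": [[0.1,0,2.8],[0.1,0,2.8],[0.1,0,2.8],[0,0,2.8],[0,0,2.8],[0,0,2.7],[0,0,0],[0,0,0]], "twist": [0,0,0,0,0,0,0,0]}}

```text
t: 24.25
tool_pos: [0.35, -0.1504, 0.1236]
orientation: [0.115, 3.139, -0.0]
force: [0.1, 0.5, 0.0]
opening: 0.0004
gripper_force: 0.0
```

{"name": "apply_moves", "arguments": {"delta_pos": [[-0.6,0,0],[-0.6,0,0],[-0.6,0,0],[-1,0,0],[-1,0,0],[-1,0,0],[-1,0,0],[-1,0,0]], "twist": [0,0,0,0,0,0,0,0]}}

```text
t: 25.25
tool_pos: [0.4177, -0.1559, 0.1226]
orientation: [-0.117, -3.139, -0.0]
force: [-2.7, -1.0, 1.5]
opening: 0.0
gripper_force: 1.0
```

{"name": "apply_moves", "arguments": {"delta_pos": [[-1.2,0,0],[-1.3,0,0],[-1.3,0,0],[-1.3,0,0],[-1.3,0,0],[-1.3,0,0],[-1,0,0],[-0.6,0,0]], "twist": [0,0,0,0,0,0,0,0]}}

```text
t: 26.25
tool_pos: [0.5104, -0.1629, 0.1227]
orientation: [0.117, 3.139, 0.0]
force: [-1.5, 0.7, 1.3]
opening: 0.0005
gripper_force: 1.0
```

{"name": "apply_moves", "arguments": {"delta_pos": [[-0.3,0,0],[-0.3,0,0],[-0.2,0,0],[0,0,0]], "twist": [0,0,0,0]}}

```text
t: 26.75
tool_pos: [0.5179, -0.1635, 0.1227]
orientation: [0.118, 3.139, -0.0]
force: [0.0, 0.3, -0.1]
opening: 0.0004
gripper_force: 0.0
```

{"name": "apply_moves", "arguments": {"delta_pos": [[-0.2,0,0],[-0.2,0,0],[-0.15,0,0],[0,0,0]], "twist": [0,0,0,0]}}

```text
t: 27.25
tool_pos: [0.5216, -0.1637, 0.1226]
orientation: [-0.117, -3.135, -0.001]
force: [-11.9, 0.7, 9.2]
opening: 0.0006
gripper_force: 6.1
```

{"name": "apply_moves", "arguments": {"delta_pos": [[-0.1,0,0],[-0.1,0,0],[0,0,0],[0,0,0]], "twist": [0,0,0,0]}}

```text
t: 27.75
tool_pos: [0.5218, -0.1638, 0.1226]
orientation: [-0.117, -3.131, -0.001]
force: [-23.5, 2.7, 17.0]
opening: 0.0005
gripper_force: 11.6
```

Hard stop at the expected place: the drawer is shut. Retreat and verify against the first pictures.

{"name": "apply_moves", "arguments": {"delta_pos": [[0.5,0,0],[1.5,0,0],[2.5,0,0],[2.5,0,-1],[2.5,0,-3],[2,0,-4],[0,0,-4],[0,0,0]], "twist": [0,0,0,0,0,0,0,0]}}

```text
t: 28.75
tool_pos: [0.4126, -0.1564, 0.2469]
orientation: [0.117, 3.132, -0.005]
force: [0.0, 0.4, -0.1]
opening: 0.0005
gripper_force: 0.0
```

Run:
```python
from wp import *
s=shot('side','s9'); s0=cv2.imread('pics/side0.png')[:,:,::-1]
d=np.abs(s['frame'].astype(int)-s0).sum(2)>90
print('handle region diff',d[145:190,305:340].sum(),'roll/cab',d[105:190,245:305].sum(),'pad',d[215:240,270:295].sum(),'can',d[205:245,208:230].sum(),'all cal',d[205:270,225:275].sum())
ys,xs=np.nonzero(d[100:290,200:345]);n,l,st,ce=cv2.connectedComponentsWithStats(d[100:290,200:345].astype('uint8'));print([(st[i].tolist()) for i in range(1,n) if st[i][4]>15])
for nm,r in (('handle',(140,195,300,345)),):
    a=cv2.cvtColor(s0[r[0]:r[1],r[2]:r[3]],cv2.COLOR_RGB2GRAY).astype(np.float32);b=cv2.cvtColor(s['frame'][r[0]:r[1],r[2]:r[3]],cv2.COLOR_RGB2GRAY).astype(np.float32);print(nm,cv2.phaseCorrelate(a,b))
# yellow blob vs home projection
h=cv2.cvtColor(s['frame'],cv2.COLOR_RGB2HSV);m=cv2.inRange(h,(22,110,60),(35,255,255))[210:250,230:270];ys,xs=np.nonzero(m);print('yellow',xs.mean()+230,ys.mean()+210,len(xs));
top=G.apply(np.array([[-.003,0,.05]]))+M;print(proj(s,top)); st=robot.read_state();print(st['t'],st['tool_pos'],st['force'])
```

```text
handle region diff 165 roll/cab 0 pad 0 can 0 all cal 106
[[131, 48, 14, 46, 361], [43, 124, 16, 13, 106]]
handle ((0.5763419573976627, -0.1875082942518631), 0.6153294431721723)
yellow 250.05833333333334 230.56666666666666 120
[[252.06521061 229.92742076]]
28.8 [ 0.41173338 -0.15599259  0.24450639] [ 0.92141215  0.47618664 -0.09381532]
```

{"name": "apply_moves", "arguments": {"delta_pos": [[0,5,-1],[0,5,-1],[0,5,0],[0,5,0],[0,5,0],[0,5,0],[0,2,0],[0,0,0]], "twist": [0,0,0,0,0,0,0,0]}}

```text
t: 29.8
tool_pos: [0.4338, 0.1648, 0.2609]
orientation: [-0.113, -3.137, 0.001]
force: [0.3, 0.1, -0.2]
opening: 0.0004
gripper_force: 0.0
```

Run:
```python
from wp import *
for n,r in (('side',(140,195,298,345)),('top',(155,195,335,420))):
    s=shot(n); s0=cv2.imread(f'pics/{n}0.png')[:,:,::-1]
    d=np.abs(s['frame'].astype(int)-s0).sum(2)>90
    a=cv2.cvtColor(s0[r[0]:r[1],r[2]:r[3]],cv2.COLOR_RGB2GRAY).astype(np.float32);b=cv2.cvtColor(s['frame'][r[0]:r[1],r[2]:r[3]],cv2.COLOR_RGB2GRAY).astype(np.float32);print(n,d[r[0]:r[1],r[2]:r[3]].sum(),cv2.phaseCorrelate(a,b))
s=load('side');h=cv2.cvtColor(s['frame'],cv2.COLOR_RGB2HSV);m=cv2.inRange(h,(22,110,60),(35,255,255))[210:250,230:270];ys,xs=np.nonzero(m);print('yellow',xs.mean()+230,ys.mean()+210,xs.min()+230,xs.max()+230,ys.min()+210,ys.max()+210,len(xs))
top=G.apply(np.array([[x,y,z] for z in (0,.05) for x in(-.022,.016) for y in (-.01,.01)]))+M;print(proj(s,top).round(1).tolist())
```

```text
side 1606 ((-0.3772536011545533, -0.12403390975615736), 0.40843238400088416)
top 14 ((-0.15929542453477552, 0.024127757787269388), 0.9906655793719822)
yellow 250.15833333333333 230.60833333333335 232 258 224 249 120
[[255.2, 233.6], [251.4, 238.4], [246.0, 226.1], [242.1, 230.9], [258.8, 231.3], [254.9, 236.3], [249.3, 223.6], [245.3, 228.5]]
```

```bash
python3 -c "
from plant import robot
print(robot.close_job())"
```

```text
the job is handed in; nothing more can be done
None
```

The drawer was opened, the yellow pad spacer is in the caliper's gap with its shoulder on the pads (about 3 mm toward the robot end, within the gap's play), the drawer is pushed fully shut, and the job is handed in at about 30 s.

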